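Send the seed tin down the ledge's chute

TASK

Slide the flat steel seed tin along the packing ledge, without lifting it, until it is gently pressed home against the sprung rubber bumper at the left end, giving the spring a few millimetres but never bottoming it out; then push the tin off the far edge through the gap in front of the bumper so that it drops down the chute below and lies lid-up on the ramp, against the end wall. Leave everything else on the table and on the ledge where it is.

Things in the scene. Friction and masses are not known exactly. Their poses are not given: they have to be found in the camera images.
- ledge_edge (a point): Raised plywood packing ledge, fixed, 110 mm high. This point: on its top face, middle of its far edge. x points away from the robot, square to the edge (the way the tin is pushed off); y points left along the ledge (the way the tin is first slid); z up. The flat top spans x -160 to 0, y -250 to 250 mm from here.
- fence_line (a point): Point on the same ledge (same axes), on its top face, 14 mm nearer the robot than ledge_edge: on the line of the tin-side face of a fixed wooden fence, 16 mm high and 225 mm long, that runs along the far edge and ends on the left at the chute's mouth. The mouth is a 103 mm gap from the fence's end to the bumper's free face: only a square tin that touches the bumper, or nearly so, goes through.
- chute_level (a point): Point 77 mm below ledge_edge (same axes): the level of the origin of a tin at rest in the chute (78 mm beyond the edge). The chute is as wide as the mouth: an aluminium ramp starts 16 mm below the ledge's top at the far edge and falls away from the robot at 38 degrees to an end wall 120 mm beyond the edge, between wooden cheeks whose tops are 12 mm below the ledge's top.
- tin: Seed tin: flat rectangular steel box, paper patch on its lid, 62 mm (its x) by 95 mm (its y, the long side, lying along the ledge) by 28 mm high, 0.15 to 0.31 kg. Origin: centre of its underside; z up through the lid. It starts on the ledge, right of the bumper, 4 to 35 mm clear of the fence and up to 0.15 rad from square. Sliding it takes 0.5 to 3 N.
- bumper (a joint): How far the sprung rubber bumper is pushed in, left along the ledge: 0 free, 0.011 m its end. It yields at 3 N, then 0.5 N per mm. Flat pad, square to the ledge, 26 mm high, x -72 to -2 mm from ledge_edge; grey housing behind. Bumper, fence and chute are one unit clamped so that the free pad lies anywhere from y = 70 to 160 mm of ledge_edge: not measured, to be found by feel or seen.
- spice_jar: Bystander: small jar, 40 mm across and 70 mm high, standing at the left end of the ledge beside the bumper's housing. Origin at the centre of its underside.
- round_tin: Bystander: round steel tin, 64 mm across, 30 mm high, on the table right of the ledge. Origin at the centre of its underside.
- jar_a: Bystander: amber glass jar with a red lid, 70 mm across, 100 mm high, on the table to the left. Origin at the centre of its underside.
- jar_b: Bystander: clear jar with a brass lid, 66 mm across, 85 mm high, on the table to the left. Origin at the centre of its underside.
- packets: Bystander: pack of seed packets 70 by 100 by 12 mm, lying on the table beyond the ledge, right of the chute. Origin at the centre of its underside.
There are look-alikes about, which are no part of the job. What is shaped like the tin but blue is not meant.

How it is judged (in metres and radians):
On the way:
1. the tin, flat on the ledge, is pressed against the bumper (bumper pushed in by more than 1 mm) (value of joint bumper above 0.001 m and z of tin in the frame of ledge_edge above -0.004 m and angle between the y axis of tin and the y axis of ledge_edge, either way round below 0.15 rad and y of tin in the frame of ledge_edge above 0.01 m), for 0.2 s.
At the end, for the whole second after the job is handed in: the tin lies at rest lid-up on the chute's ramp, leaning with it (tilt 0.5 to 0.85 rad), square to the ledge within 0.15 rad, its origin 68 to 85 mm below the ledge's top and 66 to 90 mm beyond its far edge (against the end wall); the bumper is back out (z of tin in the frame of ledge_edge between -0.085 and -0.068 m and x of tin in the frame of ledge_edge between 0.066 and 0.09 m and angle between tin's own z axis and vertical between 0.5 and 0.85 rad and angle between the y axis of tin and the y axis of ledge_edge, either way round below 0.15 rad and linear speed of tin below 0.02 m/s and value of joint bumper below 0.003 m); the robot touches nothing.
It fails at once if the bumper is pressed in by more than 10 mm (bottomed out) (value of joint bumper above 0.01 m).
It fails at once if the tin is pushed with more than 22 N (contact force between tin and the arm above 22 N).
It fails at once if the tin is lifted more than 15 mm off the ledge (z of tin in the frame of ledge_edge above 0.015 m).
It fails at once if a bystander is moved by more than 20 mm (distance of any of spice_jar, round_tin, jar_a, jar_b, packets from where it was at the start of the episode above 0.02 m).
It also fails if it takes over 72 s, if anything falls off the work surface, if the arm or the gripper's body presses on something with over 40 N, if the wrist force passes 120 N, or if a joint passes its speed limit or range.

ROBOT

A 6-joint arm with a two-finger parallel gripper is mounted at the origin on the work surface. World frame = base frame: x ahead of the robot, y to its left, z up, the work surface at z = 0. Lengths are in mm, angles in rad, forces in N, time in s.
With the tool pointing down it reaches from about 275 to 825 mm from the base axis. Payload 4.9 kg.
Tool frame: the origin (TCP) lies at the very end of the fingers, on their centre line; the grasp point (between the pads) lies 19 mm behind it; z points along the fingers, x is the direction in which the jaws open and shut, and the axes are right-handed (so a half turn about z gives the same grasp; the last joint's range is limited). The gripper opens to 85 mm and grips with 20 to 120 N. Pads are 22 mm wide; open, the fingers measure 114 mm over their backs; the gripper's body (76 mm by 85 mm) begins 54 mm behind the grasp point. The pads swing forward as they close: fully open they stand 13 mm farther back than shut.
Start: joints at [-1.329, 0.326, -0.193, 1.052, 0, 1.437], TCP at [201.872, -511.631, 231.281] pointing down, gripper open.
Joint ranges: [-2.65, 2.65], [-0.97, 1.79], [-1.3, 1.35], [-1.93, 2.1], [-1.47, 1.37], [-3.14, 3.14]. Speed limits (rad/s): [2.57, 2.57, 3.14, 3.14, 3.14, 3.14].

INTERFACE

Orientations are given as a unit quaternion [x, y, z, w].
In Python, from rig import move_to, movel, move_joints, let_go, grab, wait, solve_ik, capture, MotionError, finish_job, recognise, current_time, current_joints, current_joint_velocities, current_joint_efforts, current_tcp_pos, current_tcp_rot, current_wrist_force, current_torque, current_opening gives the robot as it stands. Calls block until the motion is done:
- move_to(position, orientation): joint-space move of the TCP to a pose.
- movel(position, rot=None, v=150, threshold=None): straight line of the TCP; rot=None keeps the orientation; v is the mean speed in mm/s. With threshold (N) it stops when the force on the tool has changed by that much, and returns True; else False.
- move_joints(angles): joint-space move.
- let_go() and grab(): open the fingers fully, or close them until they stop; the grip force is fixed at half the most.
- wait(seconds).
- solve_ik(position, orientation): joint angles nearest the present ones, or None.
- capture(name): name is "scene" or "side" or "wrist"; returns a dict with "img" (400x640x3 uint8, red, green, blue), "depth" (400x640 float32, mm along the optical axis (not along the pixel's ray), 0 where there is no reading), "vertical_fov" (degrees; the focal length in pixels is half the picture's height over the tangent of half this angle, whatever the lens; pixels are square), "cx", "cy" (the principal point, pixels), "world_from_camera" (4x4, takes a point from camera to world coordinates); the wrist camera has in their place "mount" (4x4, takes a point from camera to tool coordinates, whose origin is the TCP and whose axes are the tool frame's). Camera axes: x right, y down, z forward; pixel columns grow to the right and rows downward; lengths in mm; the calibration is good to about 2 mm. A picture is of the moment at which its call begins: read the wrist's pose just before it.
A pose or a line that the arm cannot do raises MotionError and nothing moves.
- finish_job(): hands the job in, once; it reports no verdict.
Trained networks look in the newest picture that a camera, given by its name, has taken for a name from the list of things; names that differ only in an ending like _2 or _b are one class to them, and where a whole thing is asked for, a point or a joint stands for the part that bears it (a point fixed in the world has none). Each returns a list of dicts, best first, with "conf" (0 to 1); they miss things now and then, are a little off and sometimes report something else, mostly with a low value. They report only what shows in the picture. A call takes as long as a camera call. They do not tell look-alikes from the thing itself.
- recognise(camera, name): "xy" ([column, row] in pixels, amid what is visible of it).
Readings, each from a call of its own:
- current_time(): time.
- current_joints(): joint angles.
- current_joint_velocities(): joint speeds.
- current_joint_efforts(): joint torques, N m.
- current_tcp_pos(): TCP position.
- current_tcp_rot(): TCP orientation.
- current_wrist_force(): force on the tool from outside, world axes, zero at the start.
- current_torque(): the same for the moment, N m.
- current_opening(): finger opening in mm.
Only numpy, scipy, OpenCV 4.12 (cv2) and the standard library are available. Lean on these libraries where they do the work, as an engineer would, in place of code of your own. Each camera call takes 0.05 s, during which the arm holds its last target.

## Working session

There is one attempt and no reset: what is moved stays moved. The work goes in short steps, each a Python script; the robot and the scene stay as the last script left them, time stands still between calls to the robot, and variables do not carry over. Pictures are saved under pics/ and viewed, and the job is handed in when it is done.

```bash
ls; mkdir -p pics; cat > h.py <<'E'
from rig import *
import numpy as np, cv2
def save(c,n): cv2.imwrite(f'pics/{n}.png',c['img'][:,:,::-1])
def cam_T(c):
    return np.array(c['world_from_camera'])
def pt(c,u,v,T=None,r=1):
    T=cam_T(c) if T is None else T
    f=200/np.tan(np.radians(c['vertical_fov'])/2)
    d=c['depth'][int(v)-r:int(v)+r+1,int(u)-r:int(u)+r+1]; d=np.median(d[d>0]) if (d>0).any() else np.nan
    return (T@np.array([(u-c['cx'])/f*d,(v-c['cy'])/f*d,d,1]))[:3]
def cloud(c,T=None):
    T=cam_T(c) if T is None else T
    f=200/np.tan(np.radians(c['vertical_fov'])/2)
    v,u=np.mgrid[0:400,0:640]; d=c['depth']
    P=np.stack([(u-c['cx'])/f*d,(v-c['cy'])/f*d,d],-1)@T[:3,:3].T+T[:3,3]
    P[d<=0]=np.nan
    return P
E
python3 - <<'E'
from h import *
for n in ['scene','side']:
    c=capture(n); save(c,n+'0'); np.savez(n+'0.npz',**c)
    for k in ['ledge_edge','tin','bumper','spice_jar','round_tin','packets','jar_a','jar_b']:
        for r in recognise(n,k)[:3]: print(n,k,np.round(r['xy']),round(r['conf'],2),np.round(pt(c,*r['xy'])))
print(current_time())
E
```

```text
pics
scene ledge_edge [322. 216.] 0.94 [502.  42. 109.]
scene tin [277. 178.] 0.82 [ 517. -127.  136.]
scene tin [282. 144.] 0.82 [ 337. -355.   27.]
scene tin [226. 215.] 0.72 [ 654. -214.   14.]
scene bumper [315. 230.] 0.5 [561.  84. 135.]
scene spice_jar [376. 230.] 0.83 [476. 202. 171.]
scene round_tin [231. 154.] 0.83 [ 500. -425.   30.]
scene packets [227. 212.] 0.84 [ 644. -226.   11.]
scene jar_a [386. 335.] 0.92 [610. 368.  86.]
scene jar_a [327. 219.] 0.75 [501.  59. 110.]
scene jar_a [451. 335.] 0.69 [516. 458.  98.]
scene jar_b [386. 335.] 0.92 [610. 368.  86.]
scene jar_b [327. 219.] 0.75 [501.  59. 110.]
scene jar_b [451. 335.] 0.69 [516. 458.  98.]
side ledge_edge [327. 219.] 0.79 [ 466. -182.  110.]
side tin [287. 261.] 0.88 [ 321. -227.   28.]
side tin [336. 202.] 0.73 [ 506. -152.  138.]
side tin [311. 301.] 0.56 [ 339. -394.   29.]
side bumper [327. 215.] 0.54 [ 472. -162.  108.]
side spice_jar [290. 143.] 0.74 [462. 172. 160.]
side round_tin [374. 297.] 0.86 [ 506. -441.   29.]
side round_tin [388. 238.] 0.25 [ 648. -234.   14.]
side packets [390. 240.] 0.72 [ 653. -240.   10.]
side jar_a [307. 136.] 0.8 [576. 336.  63.]
side jar_a [329. 216.] 0.71 [ 474. -173.  111.]
side jar_a [281. 125.] 0.45 [498. 419.  80.]
side jar_b [307. 136.] 0.8 [576. 336.  63.]
side jar_b [329. 216.] 0.71 [ 474. -173.  111.]
side jar_b [281. 125.] 0.45 [498. 419.  80.]
0.9
```

View pics/scene0.png

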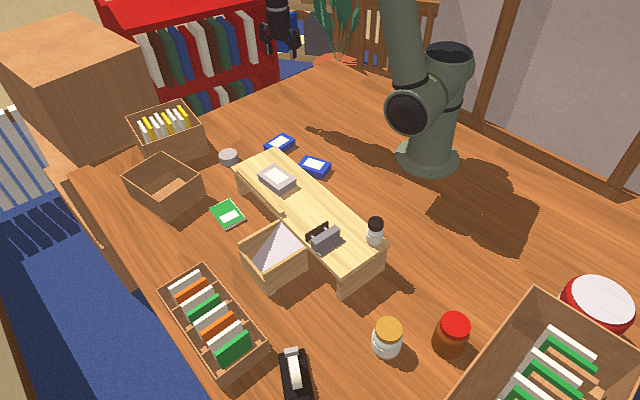

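View pics/side0.png

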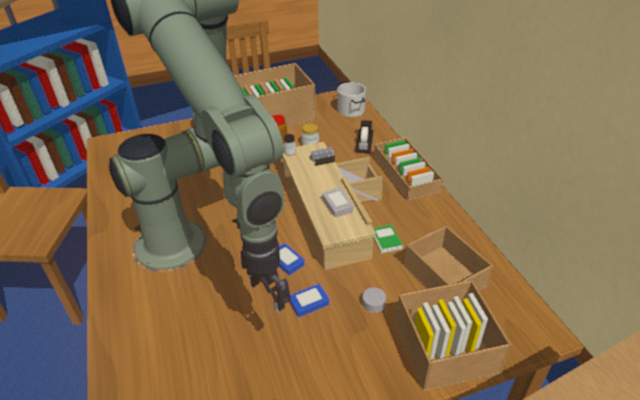

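```bash
cat > an.py <<'E'
from h import *
for n in ['scene','side']:
    c=dict(np.load(n+'0.npz')); P=cloud(c)
    X,Y,Z=P[...,0],P[...,1],P[...,2]
    box=(X>300)&(X<760)&(Y>-350)&(Y<380)
    m=box&(abs(Z-110)<4)
    r=cv2.minAreaRect(np.float32(P[m][:,:2])); print(n,'ledge',m.sum(),r)
    m=box&(abs(Z-138)<4)&(Y<40)&(X>380)&(X<600)
    # largest connected comp
    k,l,s,ct=cv2.connectedComponentsWithStats(m.astype(np.uint8))
    for i in range(1,k):
        if s[i,4]>60:
            mm=l==i; print(' tin?',s[i],cv2.minAreaRect(np.float32(P[mm][:,:2])),P[mm].mean(0),c['img'][mm].mean(0))
    # top view height map
    H=np.full((240,380),0,np.float32)
    ok=np.isfinite(Z)
    xi=((X-300)/2); yi=((380-Y)/2)
    for a,b,z in zip(np.nan_to_num(xi,nan=-1).ravel(),np.nan_to_num(yi,nan=-1).ravel(),np.nan_to_num(Z).ravel()):
        if 0<=a<240 and 0<=b<380: H[239-int(a),int(b)]=max(H[239-int(a),int(b)],z)
    im=cv2.applyColorMap(np.uint8(np.clip(H*1.4,0,255)),cv2.COLORMAP_TURBO)
    cv2.imwrite(f'pics/top_{n}.png',cv2.resize(im,None,fx=2,fy=2,interpolation=0))
E
python3 an.py
```

```text
scene ledge 6052 ((506.15399169921875, -32.086639404296875), (502.6347351074219, 162.0663299560547), 87.44837188720703)
 tin? [257 163  40  28 566] ((516.0748901367188, -134.07168579101562), (65.49640655517578, 99.65373992919922), 2.935056209564209) [ 516.73670405 -131.79309082  137.75381296] [231.48233216 220.3409894  212.68021201]
side ledge 3456 ((549.3508911132812, -34.2352294921875), (506.7066955566406, 249.94027709960938), 87.30061340332031)
 tin? [322 187  31  25 407] ((514.735107421875, -135.25225830078125), (66.55609893798828, 101.4325180053711), 3.6603622436523438) [ 513.51748121 -138.56173094  138.25240876] [185.002457   178.31941032 169.03931204]
```

The scene picture shows the grey tin with its paper patch at (277,178), the bumper at about (320,235), the chute at (275,250) and the spice jar at (375,230). The blue look-alikes are at (280,144) and (314,165). The side view agrees. Ledge and tin sizes match the spec. Next, a close look with the wrist camera.

```bash
cat >> h.py <<'E'
from scipy.spatial.transform import Rotation as R
YAW=np.radians(-2.6)
def wristT(c,pos,rot):
    T=np.eye(4); T[:3,:3]=R.from_quat(rot).as_matrix(); T[:3,3]=pos
    return T@np.array(c['mount'])
def down(sign=1,yaw=None):
    yaw=YAW if yaw is None else yaw
    y=np.array([-np.sin(yaw),np.cos(yaw),0])*sign; z=np.array([0,0,-1.])
    return R.from_matrix(np.stack([y,np.cross(z,y),z],1)).as_quat()
E
python3 - <<'E'
from h import *
print(R.from_quat(current_tcp_rot()).as_matrix().round(2))
for p in ([480,60,330],[470,-120,115]):
  for s in (1,-1): print(p,s,solve_ik(p,down(s)))
s=min((1,-1),key=lambda s: abs(np.array(solve_ik([480,40,340],down(s)))-current_joints()).max()); print(s)
move_to([470,-120,340],down(s)); 
for i,p in enumerate(([440,-120,340],[440,50,340])):
    movel(p,v=200)
    pos,rot=current_tcp_pos(),current_tcp_rot()
    c=capture('wrist'); save(c,f'w{i}'); np.savez(f'w{i}.npz',pos=pos,rot=rot,**c); print(np.array(c['mount']).round(2))
print(current_time())
E
```

```text
[[ 0.37 -0.93  0.  ]
 [-0.93 -0.37 -0.  ]
 [ 0.    0.   -1.  ]]
[480, 60, 330] 1 [-0.02838751  0.15278131 -0.16775392  1.25026109  0.          0.01699105]
[480, 60, 330] -1 [-0.02838751  0.15278131 -0.16775392  1.25026109  0.         -3.1246016 ]
[470, -120, 115] 1 [-0.4022953   0.32557272 -0.52486954  0.72035406  0.         -0.35691674]
[470, -120, 115] -1 [-0.4022953   0.32557272 -0.52486954  0.72035406  0.          2.78467592]
1
[[   1.     -0.     -0.      0.73]
 [   0.      0.95    0.31  -80.05]
 [   0.     -0.31    0.95 -142.47]
 [   0.      0.      0.      1.  ]]
[[   1.     -0.     -0.      0.73]
 [   0.      0.95    0.31  -80.05]
 [   0.     -0.31    0.95 -142.47]
 [   0.      0.      0.      1.  ]]
4.075
```

View pics/w0.png

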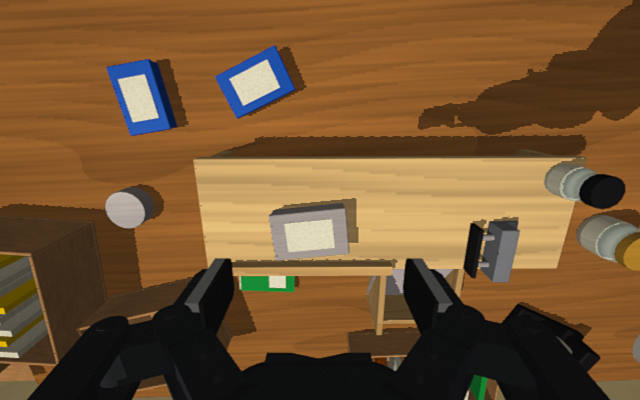

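View pics/w1.png

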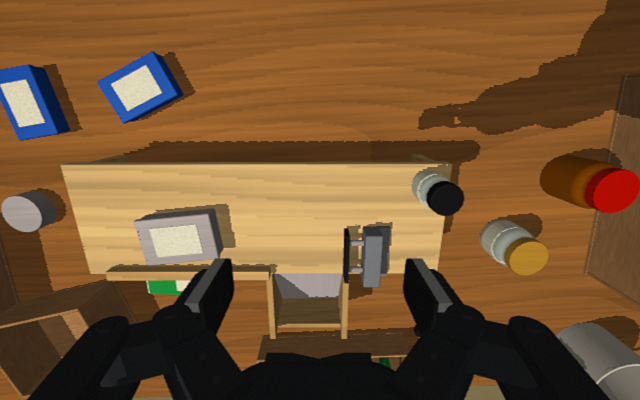

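Both wrist pictures show the tin (175,238 in the second), the fence along the far edge and ending at about (272,270), and the chute mouth from x=272 to 345. They also show the pad at (348,252), the housing at (374,258) and the spice jar at (435,190). I'll fit these from depth.

```bash
cat > an2.py <<'E'
from h import *
for n in ['w0','w1']:
    c=dict(np.load(n+'.npz')); P=cloud(c,wristT(c,c['pos'],c['rot']))
    X,Y,Z=P[...,0],P[...,1],P[...,2]
    rows=np.mgrid[0:400,0:640][0]
    box=(X>380)&(X<620)&(Y>-320)&(Y<250)
    def big(m,k=60):
        kk,l,s,ct=cv2.connectedComponentsWithStats(m.astype(np.uint8),connectivity=4)
        return [(s[i,:5],l==i) for i in range(1,kk) if s[i,4]>k]
    print(n)
    for s,m in big(box&(abs(Z-110)<3),800):
        print(' ledge',s,Z[m].mean(),cv2.minAreaRect(np.float32(P[m][:,:2])))
    for s,m in big(box&(abs(Z-138)<4)&(Y<30)): print(' tin',s,Z[m].mean(),cv2.minAreaRect(np.float32(P[m][:,:2])))
    for s,m in big(box&(abs(Z-126)<4)&(X>560),30): print(' fence',s,Z[m].mean(),cv2.minAreaRect(np.float32(P[m][:,:2])))
    for s,m in big(box&(Z>130)&(Z<165)&(Y>30),30): print(' bump',s,Z[m].mean(),cv2.minAreaRect(np.float32(P[m][:,:2])))
E
python3 an2.py
```

```text
w0
 ledge [  194   157   394   112 32463] 109.84329504492963 ((506.59503173828125, -31.446395874023438), (499.9537658691406, 160.25267028808594), 87.34584045410156)
 tin [ 269  207   81   54 3517] 138.15217344559414 ((515.4776611328125, -134.61172485351562), (64.16459655761719, 97.0114517211914), 3.173285961151123)
 fence [478 254  14  22 110] 127.03873118953003 ((576.364990234375, 96.7745361328125), (15.633906364440918, 32.48527145385742), 88.17180633544922)
 fence [467 255   6  20  65] 125.81633320998424 ((574.194091796875, 78.60186767578125), (2.256225347518921, 27.34937286376953), 87.36048126220703)
 fence [ 233  265  160   11 1609] 125.54688306155182 ((575.0645751953125, -134.39434814453125), (219.1241455078125, 15.420008659362793), 87.39573669433594)
 bump [554 166  45  36 937] 147.14702561718133 ((460.029541015625, 179.93563842773438), (25.77859878540039, 40.33889389038086), 66.71615600585938)
 bump [ 487  226   33   56 1261] 141.43475138403656 ((555.6424560546875, 115.02171325683594), (23.182703018188477, 75.1480712890625), 87.76878356933594)
 bump [469 228  16  50 361] 135.6
[... 613 characters left out ...]
52182 ((572.4729614257812, -184.617431640625), (128.1641082763672, 15.457221031188965), 87.52462768554688)
 fence [233 270  37  11 354] 125.41538308220758 ((578.410400390625, -49.08512878417969), (50.05946731567383, 14.779809951782227), 88.70008087158203)
 bump [415 172  36  35 508] 146.8039128594757 ((457.7023620605469, 180.91098022460938), (23.48345947265625, 40.3458137512207), 52.61391830444336)
 bump [ 362  232   22   56 1020] 142.5660441094017 ((555.5909423828125, 115.68182373046875), (22.863588333129883, 75.60399627685547), 87.08655548095703)
 bump [344 234  11  49 252] 136.46604113366965 ((553.5157470703125, 85.67325592041016), (12.137493133544922, 69.1936264038086), 87.3375015258789)
```

Fits agree with each other and with the spec:
- **Ledge:** 160×500 mm, yaw -2.6°.
- **Fence and pad:** the fence ends at y≈10 and the free pad is at y≈113, so the gap is 103 mm.
- **Tin:** centre at about (-67,-102) in ledge axes, 0.10 rad from square.

First I'll square it against the fence.

```bash
cat >> h.py <<'E'
E0=np.array([586.4,-35.4,110.]); 
EX=np.array([np.cos(YAW),np.sin(YAW),0]); EY=np.array([-np.sin(YAW),np.cos(YAW),0])
def W(x,y,z): return (E0+x*EX+y*EY+np.array([0,0,z])).tolist()
def L():
    d=np.array(current_tcp_pos())-E0; return np.round([d@EX,d@EY,d[2]],1)
def F():
    f=np.array(current_wrist_force()); return np.round([f@EX,f@EY,f[2]],2)
def look(n):
    pos,rot=current_tcp_pos(),current_tcp_rot()
    c=capture('wrist'); save(c,n); np.savez(n+'.npz',pos=pos,rot=rot,**c)
E
python3 - <<'E'
from h import *
grab(); print(current_opening())
move_to(W(-130,-102,60),down()); movel(W(-130,-102,8),v=100); print(L(),F())
r=movel(W(-30,-102,8),v=20,threshold=1.0); print('touch',r,L(),F())
for i in range(12):
    r=movel((np.array(current_tcp_pos())+6*EX).tolist(),v=20,threshold=6); print(r,L(),F())
    if r: break
print(current_time())
E
```

```text
-0.19451558408919226
[-129.5 -101.8    8.6] [-0.26 -0.48  0.6 ]
touch True [-108.5 -101.9    7.6] [ 0.79 -0.1  -0.07]
False [-102.3 -101.9    7.5] [-0.83 -0.2  -0.12]
False [ -95.7 -101.9    7.5] [-0.39  0.27  0.3 ]
False [ -88.9 -102.1    7.6] [-0.84 -0.1  -0.47]
True [ -88.4 -101.6    7.1] [-0.18  0.2   0.58]
9.9417
```

```bash
python3 - <<'E'
from h import *
r=movel((np.array(current_tcp_pos())+4*EX).tolist(),v=10,threshold=5); print(r,L(),F())
wait(0.2); print(L(),F())
movel(W(-120,-102,8),v=60); movel(W(-120,-102,120),v=150)
look('w2')
c=dict(np.load('w2.npz')); P=cloud(c,wristT(c,c['pos'],c['rot']))
D=P-E0; x=D@EX;y=D@EY;z=D[...,2]
m=(abs(z-28)<4)&(x>-160)&(x<0)&(y<0)
k,l,s,_=cv2.connectedComponentsWithStats(m.astype(np.uint8)); i=1+s[1:,4].argmax(); m=l==i
print(s[i],cv2.minAreaRect(np.float32(np.stack([x[m],y[m]],1)))); print(current_time())
E
```

```text
True [ -88.3 -101.2    6.3] [ 0.42  0.53 -0.27]
[ -88.8 -101.1    5.9] [0.11 1.12 0.83]
[ 259  251   47   49 1254] ((-54.565059661865234, -132.64926147460938), (46.315757751464844, 41.500484466552734), 1.9365640878677368)
12.0917
```

View pics/w2.png

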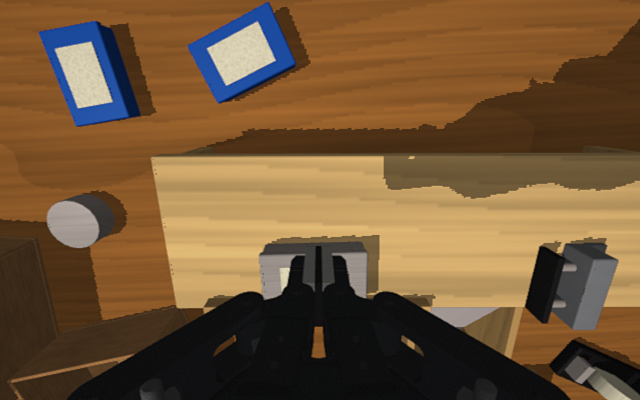

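The tin is now square against the fence at (315,260), its near edge parallel to the ledge. Now I'll slide it left.

```bash
python3 - <<'E'
from h import *
def Fm(n=6):
    a=[]
    for _ in range(n): wait(0.02); a.append(F())
    return np.mean(a,0).round(2)
movel(W(-46,-195,60),v=250); movel(W(-46,-195,8),v=120); wait(0.2); print('base',L(),Fm())
r=movel(W(-46,-120,8),v=25,threshold=1.2); print('touch',r,L(),F())
y=L()[1]
r=movel(W(-46,-60,8),v=40,threshold=8); print(r,L(),Fm())
r=movel(W(-46,-15,8),v=40,threshold=8); print(r,L(),Fm())
r=movel(W(-46,-5,8),v=20,threshold=8); print(r,L(),Fm())
print(current_time())
E
```

```text
base [ -45.3 -195.3    9.1] [-0.15 -0.38  0.21]
touch True [ -46.4 -164.7    7.6] [-0.52  0.21 -0.76]
False [-45.8 -60.    8. ] [-1.48 -1.9  -0.56]
False [-45.4 -14.8   8.2] [ 0.19  0.08 -0.4 ]
False [-45.9  -4.8   8.1] [ 0.29 -0.8   0.45]
20.0917
```

```bash
python3 - <<'E'
from h import *
def Fm(n=8):
    a=[]
    for _ in range(n): wait(0.02); a.append(F())
    return np.mean(a,0).round(2)
for t in range(-3,9):
    r=movel(W(-46,t,8),v=10,threshold=7); f=Fm(); print(t,r,L(),f,round(current_time(),2))
    if -f[1]>5.5 or r: break
E
```

```text
-3 False [-46.1  -3.    8. ] [ 0.28 -1.14  0.44] 20.57
-2 False [-46.1  -1.9   7.9] [ 0.08 -1.14  0.09] 20.96
-1 False [-46.   -0.9   8. ] [-0.1  -1.    0.16] 21.34
0 False [-46.    0.1   8. ] [-0.11 -0.66 -0.08] 21.73
1 False [-46.    1.1   8. ] [-0.05 -0.95 -0.36] 22.11
2 False [-46.    2.1   8. ] [-0.35 -1.08 -0.27] 22.49
3 False [-46.    3.1   8. ] [ 0.27 -0.62 -0.47] 22.88
4 False [-45.8   3.7   8.1] [ 0.68 -2.56 -0.76] 23.26
5 False [-45.8   4.6   8.1] [ 0.95 -4.55 -0.09] 23.64
6 False [-45.8   5.8   8.1] [ 1.21 -4.87  0.05] 24.02
7 False [-45.8   6.7   8.1] [ 1.2  -5.39 -0.51] 24.41
8 False [-45.7   7.5   8.1] [ 1.46 -5.51 -0.07] 24.79
```

The bumper yielded at y≈3.7, where it was predicted, and is now pushed in by about 3–4 mm at 5.5 N. Hold, back off, and look.

```bash
python3 - <<'E'
from h import *
wait(0.3); print(L(),F()); look('w3')
movel(W(-46,-12,8),v=15); 
movel(W(-46,-12,70),v=150); movel(W(-130,-10,110),v=200)
look('w4')
c=dict(np.load('w4.npz')); P=cloud(c,wristT(c,c['pos'],c['rot']))
D=P-E0; x=D@EX;y=D@EY;z=D[...,2]
m=(abs(z-28)<1.5)&(x>-160)&(x<0)&(y<114)
k,l,s,_=cv2.connectedComponentsWithStats(m.astype(np.uint8)); i=1+s[1:,4].argmax(); m=l==i
print(s[i],cv2.minAreaRect(np.float32(np.stack([x[m],y[m]],1)))); print(current_time())
E
```

```text
[-45.7   7.5   8.2] [ 1.52 -5.7  -0.2 ]
[ 350  268  111   57 3471] ((-49.1795539855957, 65.98748779296875), (97.22222137451172, 56.25863265991211), 88.54328155517578)
27.8583
```

View pics/w3.png

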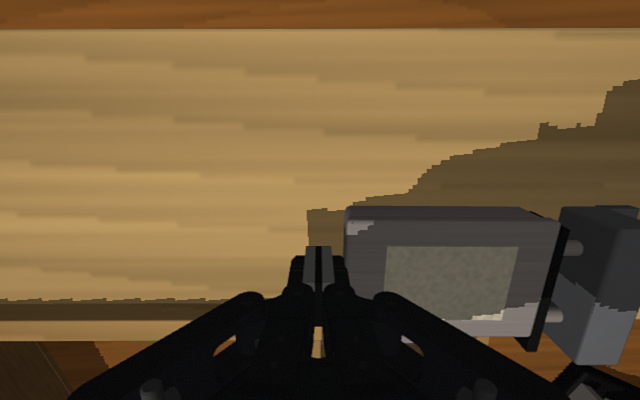

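View pics/w4.png

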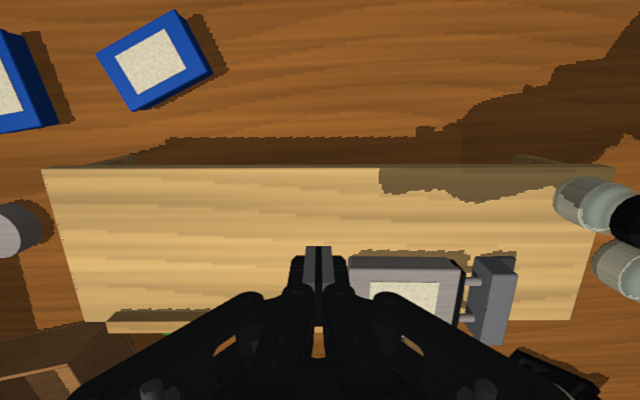

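Pressed in the first picture: the tin's left end is flush on the pad at (550,280). After backing off, the tin is square at (405,290), still touching the pad. Now I'll push it off.

```bash
python3 - <<'E'
from h import *
movel(W(-110,65,60),v=200); movel(W(-110,65,8),v=120); wait(.1); print(L(),F())
for t in [-85,-70,-60,-50,-45,-40,-35,-30,-25,-20]:
    r=movel(W(t,65,8),v=25,threshold=8); print(t,r,L(),F(),round(current_time(),2))
    if r: break
look('w5')
c=capture('scene'); save(c,'s5')
E
```

```text
[-109.1   64.7    9. ] [ 0.58 -0.55  0.71]
-85 False [-85.1  64.9   7.8] [-0.51 -0.39 -1.7 ] 30.3
-70 False [-69.3  65.2   8.2] [-0.48 -0.48  0.3 ] 31.05
-60 False [-59.2  65.    8. ] [0.09 0.85 0.16] 31.6
-50 False [-49.3  65.    8. ] [-0.08 -0.8  -0.43] 32.15
-45 False [-44.8  65.    8. ] [-2.48 -0.21  0.31] 32.5
-40 False [-39.4  65.    8. ] [-0.61  0.23  0.58] 32.85
-35 False [-34.2  64.9   8. ] [-0.42  0.19 -0.38] 33.2
-30 False [-29.6  65.    8. ] [-0.16 -0.55  0.47] 33.55
-25 False [-24.8  65.    8. ] [ 0.02 -0.59 -0.34] 33.9
-20 False [-19.8  65.    8. ] [-0.03  0.26 -0.72] 34.25
```

View pics/w5.png

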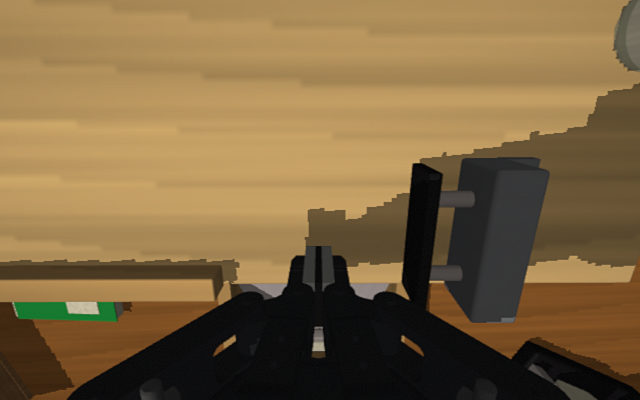

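View pics/s5.png

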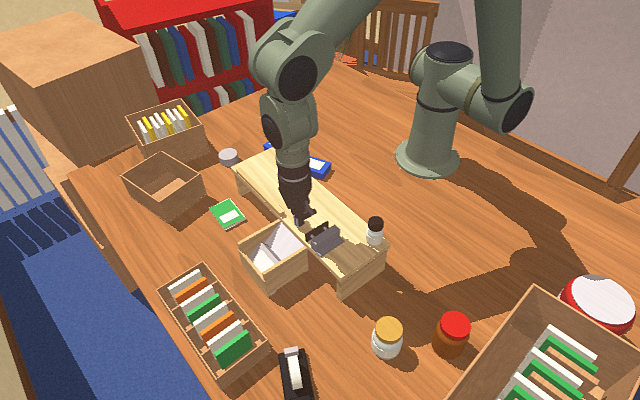

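The tin has left the ledge and shows lid-up in the chute at (272,248) in the scene view. I'll retract and measure.

```bash
python3 - <<'E'
from h import *
movel(W(-40,65,8),v=100);movel(W(-40,65,150),v=200); move_to([440,-20,380],down())
wait(.3)
for n in ('wrist','scene'):
    pos,rot=current_tcp_pos(),current_tcp_rot()
    c=capture(n); T=wristT(c,pos,rot) if n=='wrist' else None
    P=cloud(c,T); D=P-E0; x=D@EX;y=D@EY;z=D[...,2]
    save(c,n+'6')
    m=(x>5)&(x<120)&(y>14)&(y<108)&(z<5)&(z>-105)
    q=np.stack([x[m],y[m],z[m]],1)
    # points above the ramp plane by ~28mm normal
    th=np.radians(38); h=(q[:,2]+16)*np.cos(th)+q[:,0]*np.sin(th)
    t=q[abs(h-28)<5]; s=t[:,0]*np.cos(th)-(t[:,2]+16)*np.sin(th)
    if len(t)<30: print(n,len(t)); continue
    r=cv2.minAreaRect(np.float32(np.stack([s,t[:,1]],1)))
    A=np.c_[t[:,:2],np.ones(len(t))]; co=np.linalg.lstsq(A,t[:,2],rcond=None)[0]
    print(n,len(t),r,'h',np.median(h[abs(h-28)<5]),'tilt',np.arctan(np.hypot(*co[:2])))
    sc=r[0][0]; print('origin x,z',sc*np.cos(th),-16-sc*np.sin(th))
    for k in ['bumper','spice_jar','round_tin','jar_a','jar_b','packets']:
        for o in recognise(n,k)[:1]: print(k,np.round(o['xy']),np.round(pt(c,*o['xy'],T)))
    mp=(z>20)&(z<32)&(x>-72)&(x<-2)&(y>100)&(y<130); print('pad ymin',np.percentile(y[mp],3) if mp.any() else None)
    cv2.imwrite(f'pics/{n}6z.png',cv2.resize(c['img'][200:320,200:400,::-1],None,fx=4,fy=4))
print(current_time(),F())
E
```

```text
wrist 251 ((97.27070617675781, 86.49724578857422), (42.35074234008789, 63.282615661621094), 89.65673065185547) h 28.674718914819223 tilt 0.6079153406129124
origin x,z 76.65036247820494 -75.88582647075134
bumper [391. 245.] [556.  81. 133.]
spice_jar [481. 181.] [453. 174. 179.]
round_tin [ 88. 205.] [ 506. -425.   30.]
jar_a [536. 234.] [579. 337.  69.]
jar_b [536. 234.] [579. 337.  69.]
packets [218. 272.] [ 659. -224.   13.]
pad ymin 113.28164717149907
scene 489 ((93.45340728759766, 56.86996841430664), (54.6203498840332, 83.6300277709961), 0.11374109983444214) h 28.516181083943017 tilt 0.6268895474868239
origin x,z 73.64228990381575 -73.535662604892
bumper [317. 232.] [558.  87. 130.]
spice_jar [375. 228.] [477. 198. 174.]
round_tin [231. 155.] [ 502. -424.   27.]
jar_a [320. 214.] [501.  32. 108.]
jar_b [320. 214.] [501.  32. 108.]
packets [226. 213.] [ 648. -224.   10.]
pad ymin 113.80390848656695
37.275 [ 0.56 -0.66  0.13]
```

View pics/scene6z.png

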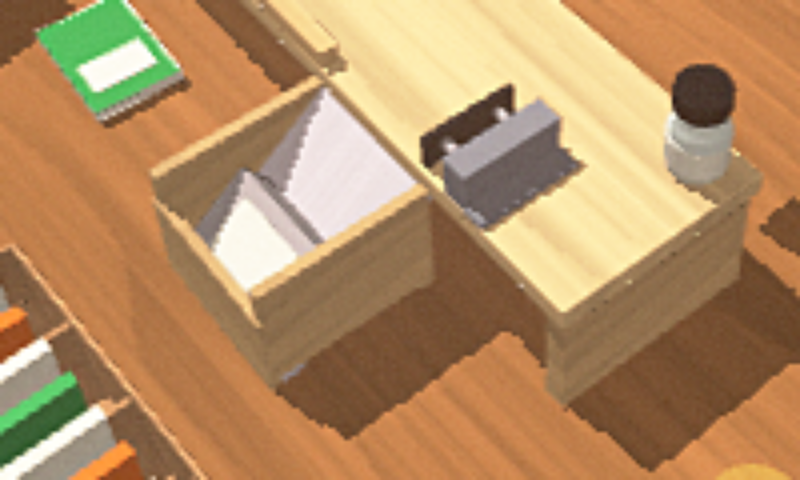

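View pics/wrist6.png

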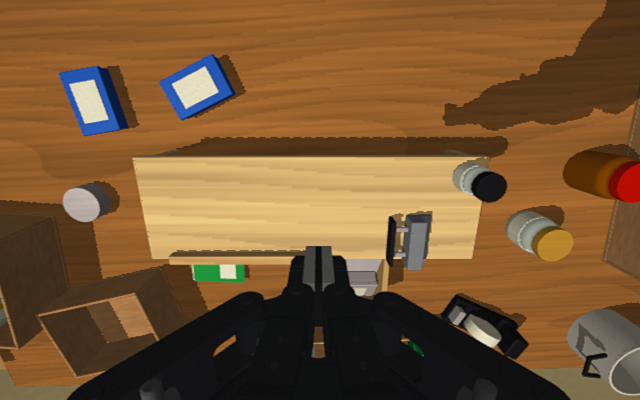

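The zoomed scene shows the tin with its paper patch up at (270,240), flat on the ramp against the end wall and square in the chute. The pad is back out and the bystanders are in place.

```bash
python3 -c "
from h import *
finish_job(); print(current_time())"
```

```text
the job is handed in; nothing more can be done
the job is handed in; nothing more can be done
```

I carried out the whole job and handed it in shortly after 37.3 s on the clock. No verdict came back, so the results below are my own measurements.

**What I did**
- I squared the tin against the fence with closed fingers.
- I slid it left along the ledge until the bumper yielded. The fingers pushed on about 4 mm more, pressing the bumper in about 3–4 mm at 5.5 N, and I held it there for over 0.3 s.
- I backed off so the spring returned, then pushed the tin through the gap. It tipped off the edge and slid down the chute.

**Last checks**

| Check | Measured | Required |
|---|---|---|
| Tin origin beyond the far edge | 74–77 mm | 66–90 mm |
| Tin origin below the ledge top | 74–76 mm | 68–85 mm |
| Tin tilt | 0.61–0.63 rad | 0.5–0.85 rad |
| Squareness to the ledge | within about 0.01 rad | within 0.15 rad |
| Pad position along the ledge | y ≈ 113–114 mm (free position 113) | less than 3 mm pushed in |

- The paper patch faces up, the arm is clear, and the highest force I read at rest was 5.7 N.
- The round tin, packets and spice jar match their starting positions within measuring noise.

**What failed or disagreed**
- The recogniser could not tell the two jars apart. In the last scene picture it missed them and reported a point on the ledge instead. I judged them unmoved from the picture, and the arm never went near them.
- In the last wrist picture the fingers hid part of the tin, so its measured outline there was cut short. The scene camera saw more of the tin and agreed with it on position and tilt.

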